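# Close up the alternator tester's terminal bay

## Robot

A 6-joint arm with a two-finger parallel gripper is mounted at the origin on the work surface. World frame = base frame: x ahead of the robot, y to its left, z up, the work surface at z = 0. Lengths are in m, angles in rad, forces in N, time in s.
With the tool pointing down it reaches from about 0.35 to 0.875 m from the base axis. Payload 4.2 kg.
Tool frame: the origin (TCP) lies midway between the tips of the shut fingers; the grasp point (between the pads) lies 19 mm behind it; z points along the fingers, y is the line along which they close (so a half turn about z gives the same grasp; the last joint's range is limited). The gripper opens to 85 mm and grips with 20 to 120 N. Pads are 22 mm wide; open, the fingers measure 114 mm over their backs; the gripper's body (76 mm by 85 mm) begins 54 mm behind the grasp point. The pads swing forward as they close: fully open they stand 13 mm farther back than shut.
Start: joints at [0.259, 0.385, 0.008, 0, -1.194, -0.259], TCP at [0.625, 0, 0.231] pointing down, gripper open.
Joint ranges: [-3.14, 3.14], [-1.21, 2.06], [-1.07, 1.41], [-3.16, 2.05], [-2.99, -0.16], [-3.1, 3.1]. Speed limits (rad/s): [2.79, 2.79, 3.14, 3.14, 3.14, 3.14].

## Interface

Orientations are given as a rotation vector (axis times angle).
In Python, from workcell import * gives the robot as it stands.
- The arm moves only by the tool step_arm, never from a script. Its argument "rows" is a list of rows, each a list of 2 entries, a list of its own where there are three numbers: the shift along the world's x, y, z in cm, then the turn, a rotation vector about the world's x, y, z in degrees. A call has 1 to 12 rows; each row shifts and turns the commanded pose from where the row before left it; what a row does not reach is not made up. A row lasts 1/12 s, in which the tool goes at most 41.7 mm and 7.16 degrees, less where a joint would pass 70% of its speed; a pose out of reach is approached as far as the arm can. A call with a gripper value outside its range is refused whole. "fingers" is the finger opening in cm, from 0 to 8.54, set as the call begins (left out, the last holds). The fingers move at their own pace and stop on an object; "force" is the grip in N (left out, the last holds). Time passes only in rows, so rows that do not move let the fingers close. It gives the time, the measured TCP pose, the force and the opening at its end, in the units of the state.
- read_state(): the state, without advancing time (a new reading comes with each control period).
- grab_frame(name): name is "scene" or "side" or "wrist"; returns (picture, depth): 400x640x3 uint8, red, green, blue; 400x640 float32, m along the optical axis (not along the pixel's ray), 0 where there is no reading.
- camera_model(name): a dict with "K" (3x3 intrinsics, pixels), "k1" (the pictures are not rectified: a ray, as slopes to the right and down, at radius r is drawn at 1 + k1 r^2 times it, then the intrinsics apply), "world_from_camera" (4x4, takes a point from camera to world coordinates). Camera axes: x right, y up, looking along -z (the intrinsics and any distortion apply to the point x, -y, -z); pixel columns grow to the right and rows downward; lengths in m; the calibration is good to about 2 mm. A picture is of the moment at which its call begins: read the wrist's pose just before it. camera_model takes no time and is no camera call; for the wrist camera it gives the pose at the moment of the call.
- finish_job(): hands the job in, once; it reports no verdict.
Trained networks look in the newest picture that a camera, given by its name, has taken for a name from the list of things; names that differ only in an ending like _2 or _b are one class to them, and where a whole thing is asked for, a point or a joint stands for the part that bears it (a point fixed in the world has none). Each returns a list of dicts, best first, with "p" (0 to 1); they miss things now and then, are a little off and sometimes report something else, mostly with a low value. They report only what shows in the picture. A call takes as long as a camera call. They do not tell look-alikes from the thing itself.
- outline_of(camera, label): "pixels" (400x640 bool, what is visible of it).
- pinpoint(camera, label): "xyz" ([x, y, z] in m, in the coordinates of the camera as it stood for that picture, good to about 4 mm: a listed point, or the origin of a listed thing).
The state is a dict: "clock": time; "joint_positions": joint angles; "dq": joint speeds; "effort": joint torques, N m; "position": TCP position; "tcp_rot": TCP orientation; "force": force on the tool from outside, world axes, zero at the start; "wrist_torque": the same for the moment, N m; "grip_width": finger opening in m.
Only numpy, scipy, OpenCV 4.12 (cv2) and the standard library are available. Lean on these libraries where they do the work, as an engineer would, in place of code of your own. Each camera call takes 0.05 s, during which the arm holds its last target. There are 200 camera calls.

## Task

A ratchet has been left in the open terminal bay of the alternator test stand. Take it out and lay it gently flat in the empty wide part of the blue tool tray, then swing the hatch fully shut and turn its black wing knob clockwise as far as it goes, so that the hidden cam tongue is behind the frame edge and the hatch is latched. Leave the other things on the bench where they are.

Things in the scene. Friction and masses are not known exactly. Their poses are not given: they have to be found in the camera images.
- stand: Alternator test stand, a fixed green sheet-steel cabinet, 300 (x, away from the robot) x 480 (y, left; -225 to 255) x 125 mm high; origin on the bench, midway front to back. Open terminal bay on the right: mouth x -120..120, y -190..0 with a 5 mm thick flange as frame. Silver alternator clamped on the left part, axis along x over y 175, 118 mm thick, top at z 247
- bay_floor (a point): Point on the terminal bay's floor, 60 mm below the cabinet's top (stand x 0, y -100, z 65); axes as the stand's. The floor is clear between stand x -115 and 115; a fuse row stands at its near end, a terminal board with copper bar at its far end
- ratchet_mid (a point): Ratchet lying on the bay floor, 150 mm long, about 0.2 kg; the point is near its balance, 10 mm above what it lies on. x runs along it to the head, z up. Here it is a red square grip 20 wide, 20 high, from 75 mm behind the point to 15 mm before it; then a 10 mm neck and a steel head 29 across, 20 high, 60 mm before the point, with a drive stud 9 mm higher
- tray: Blue steel tool tray, fixed, 300 (x) x 220 (y) mm; origin at the centre of its underside, z up. Floor 4 mm thick; walls and a lengthwise divider (at y -45) 3 mm thick, tops 22 mm above the bench. The wide part (y -43 to 107) is empty, the narrow part holds two loose sockets 30 mm tall
- tray_wide (a point): Centre of the floor of the tray's empty wide part (294 along x by 150 mm along y), 4 mm above the bench; axes as the tray's
- hatch (a joint): Opening angle of the hatch (rad): 0 shut, 1.7 to 1.95 at the start (leaning outwards to the left), stop at 2.05. White panel 260 long x 203 from hinge to free edge x 6 mm thick, 0.5 kg, hinged along the bay's left side; it shuts downwards to the right. The stiff hinge holds it at any angle; 0.5 to 5 N at the free edge move it
- hatch_hinge (a point): Middle of the hatch's hinge line, level with the cabinet's top (stand x 0, y 5, z 125); does not move with the hatch. Axes as the stand's: the hinge line is x, the shut hatch runs to -y
- hatch_edge (a point): Middle of the hatch's free edge, half-way through the panel, 205 mm from the hinge line; moves with the hatch. x along the hinge line, y from this edge to the hinge, z out of the outer face. The outer face is flat but for the wing knob at the middle of its length
- knob (a joint): Angle of the wing knob (rad): 0 to 0.3 at the start (tongue clear of the frame), 1.57 at its stop (tongue behind the frame edge). Grows clockwise seen from outside the hatch (from above when shut). Turns with 0.1 N m, stays where left. Turned out too early, or with the hatch not fully down, the tongue strikes the frame
- knob_grip (a point): On the black wing knob's axis, 165 mm from the hinge line, midway along it, 23 mm above the hatch's outer face. Wing: bar 50 long (this point's x) x 10 thick, 8 to 34 mm above the face; z out of the hatch. At knob angle 0 the wing lies along the hinge line, at 1.57 across it. The inside tongue, 44 mm long, 7 to 11 mm under the panel, lies under the wing's +x end (white line)
Not all that is in view belongs to the job. What is shaped like the part that bears ratchet_mid but green or purple is not meant.

How it is judged:
On the way, in this order (a step that is already met when the one before it is completed fails the run):
1. the ratchet lies flat in the tray's wide part, let go and at rest, while the hatch is still open (z of ratchet_mid in the frame of tray_wide between 0.004 and 0.016 m and x of ratchet_mid in the frame of tray_wide between -0.15 and 0.15 m and y of ratchet_mid in the frame of tray_wide between -0.075 and 0.075 m and contact force between the fingers and ratchet below 0.1 N and linear speed of ratchet below 0.03 m/s and value of joint hatch above 0.8 rad), for 0.2 s.
2. the hatch is fully shut with the tongue still clear of the frame (value of joint hatch below 0.012 rad and value of joint knob below 0.6 rad), for 0.1 s.
3. the wing knob is turned to its stop with the hatch shut: the tongue is behind the frame edge (value of joint hatch below 0.015 rad and value of joint knob above 1.38 rad), for 0.2 s.
At the end, for the whole second after the job is handed in: Hatch shut to within 0.015 rad, wing knob turned past 1.38 rad of its 1.57 (tongue behind the frame edge), ratchet lying flat and at rest in the tray's wide part (its middle over that part's floor and no more than 16 mm above it) (all of step 3 and z of ratchet_mid in the frame of tray_wide between 0.004 and 0.016 m and x of ratchet_mid in the frame of tray_wide between -0.15 and 0.15 m and y of ratchet_mid in the frame of tray_wide between -0.075 and 0.075 m and linear speed of ratchet below 0.03 m/s); the robot touches nothing.
It fails at once if the ratchet is dropped or thrown (moves faster than 0.9 m/s while not in the fingers) (linear speed of ratchet above 0.9 m/s and contact force between the fingers and ratchet below 0.1 N).
It fails at once if another thing on the bench is displaced by more than 30 mm (distance of any of stator, end_bracket, rotor, brush_carton, spanner, pliers, socket_a, socket_b from where it was at the start of the episode above 0.03 m).
It also fails if it takes over 72 s, if anything falls off the work surface, if the arm or the gripper's body presses on something with over 40 N, if the wrist force passes 120 N, or if a joint passes its speed limit or range.

## Working session

There is one attempt and no reset: what is moved stays moved. The work goes in short steps, Python scripts to look and compute and a tool call to move; the robot and the scene stay as the last step left them, time stands still between calls to the robot, and variables do not carry over. Pictures are saved under pics/ and viewed, on a budget of 10 in all, crops included, one or two more only if the job needs it, and the job is handed in when it is done.

Besides the shell and the picture viewer there is one more tool, called after "Emit:" as name(argument=value, ...) on one line, values as JSON. step_arm: Moves the arm, as the interface text tells. Its arguments: {"type":"object","properties":{"rows":{"type":"array","items":{"type":"array"}},"fingers":{"type":"number"},"force":{"type":"number"}},"required":["rows"]}

```bash
ls; mkdir -p pics; cat > h.py <<'E'
from workcell import *
import numpy as np, cv2
def w(cam,p,T=None):
    T=camera_model(cam)["world_from_camera"] if T is None else T
    return (np.array(T)@np.r_[p,1])[:3]
def save(cam,name):
    im,d=grab_frame(cam); cv2.imwrite(f"pics/{name}.png",im[:,:,::-1]); return im,d
def pts(cam,d,mask):
    m=camera_model(cam);K=np.array(m["K"]);v,u=np.nonzero(mask&(d>0))
    q=cv2.undistortPoints(np.c_[u,v].astype(float)[:,None],K,np.array([m["k1"],0,0,0.]))[:,0]
    z=d[v,u];c=np.c_[q[:,0]*z,-q[:,1]*z,-z,np.ones(len(z))]
    return (c@np.array(m["world_from_camera"]).T)[:,:3]
def px(cam,P):
    m=camera_model(cam);K=np.array(m["K"]);c=np.linalg.inv(np.array(m["world_from_camera"]))@np.r_[P,1]
    s=np.array([c[0],-c[1]])/-c[2];s=s*(1+m["k1"]*(s@s));return (K@np.r_[s,1])[:2]
E
python3 - <<'E'
from h import *
for c in ("scene","side"):
    im,d=save(c,c+"1")
    for l in ("stand","bay_floor","ratchet_mid","tray","tray_wide","hatch_hinge","hatch_edge","knob_grip"):
        for r in pinpoint(c,l)[:3]:
            P=w(c,r["xyz"]);print(c,l,round(r["p"],2),P.round(3),px(c,P).round())
print(read_state())
ims=[cv2.imread(f"pics/{c}1.png") for c in("scene","side")]
E
```

```text
pics
scene stand 0.69 [0.568 0.169 0.   ] [306. 276.]
scene bay_floor 0.94 [0.59  0.072 0.065] [276. 245.]
scene ratchet_mid 0.84 [0.224 0.423 0.012] [465. 266.]
scene ratchet_mid 0.83 [0.616 0.074 0.08 ] [268. 247.]
scene ratchet_mid 0.54 [0.266 0.237 0.012] [403. 230.]
scene tray 0.86 [ 0.525 -0.298 -0.002] [225. 171.]
scene tray_wide 0.68 [ 0.533 -0.27  -0.   ] [228. 177.]
scene hatch_hinge 0.91 [0.566 0.181 0.126] [309. 254.]
scene hatch_edge 0.84 [0.554 0.242 0.315] [330. 222.]
scene knob_grip 0.66 [0.556 0.253 0.276] [332. 236.]
side stand 0.58 [0.568 0.17  0.005] [262. 227.]
side bay_floor 0.57 [0.59  0.073 0.062] [278. 196.]
side ratchet_mid 0.61 [0.219 0.427 0.011] [279. 356.]
side ratchet_mid 0.54 [0.266 0.238 0.01 ] [317. 297.]
side ratchet_mid 0.45 [0.61  0.075 0.074] [273. 190.]
side tray 0.91 [ 0.52  -0.296 -0.002] [365. 163.]
side tray_wide 0.76 [ 0.529 -0.265  0.003] [358. 165.]
side tray_wide 0.35 [0.566 0.177 0.122] [257. 204.]
side tray_wide 0.22 [0.555 0.24  0.322] [234. 168.]
side hatch_hinge 0.9 [0.568 0.178 0.122] [256. 204.]
side hatch_edge 0.87 [0.554 0.242 0.319] [234. 169.]
side knob_grip 0.68 [0.552 0.253 0.269] [234. 186.]
{'clock': 0.9, 'joint_positions': array([ 2.58613646e-01,  3.84670598e-01,  7.90869231e-03, -4.27287737e-05,
       -1.19399403e+00, -2.58612629e-01]), 'dq': array([ 1.20778300e-03,  4.99655681e-05,  2.05223043e-03,  1.54212123e-05,
       -3.73971569e-04, -9.87062463e-04]), 'effort': array([-6.07991769e-04, -3.92073226e+01,  1.88620377e+01,  4.19058815e+00,
       -2.96076078e-04,  9.73185735e-06]), 'position': array([6.24977429e-01, 4.54073205e-05, 2.31326902e-01]), 'tcp_rot': array([-2.22138633e+00,  2.22141899e+00,  2.20529944e-05]), 'force': array([ 0.63358739,  0.24739971, -0.02931547]), 'wrist_torque': array([-0.06593463, -0.00992417, -0.03771145]), 'grip_width': 0.08537607954375445}
```

View pics/scene1.png

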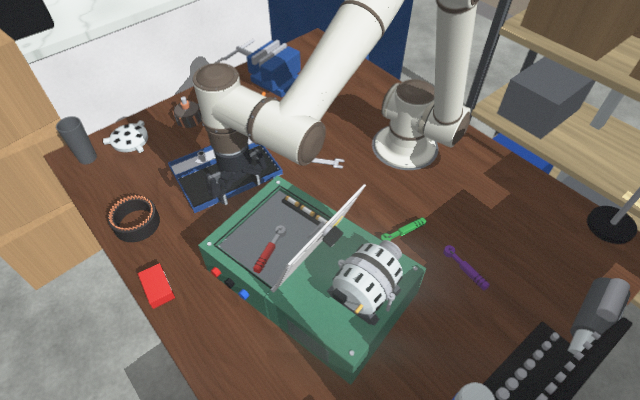

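View pics/side1.png

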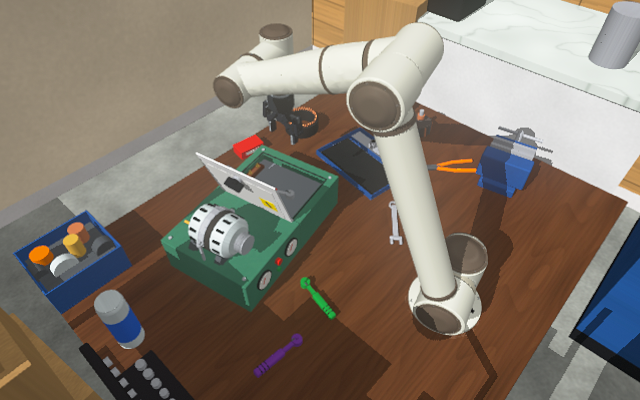

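The red ratchet is in the bay at scene pixel (268,247). The look-alikes are the green one at (403,230) and the purple one at (465,266), both out on the bench. I choose the red one, and check it with a close crop and an orientation estimate.

```bash
python3 - <<'E'
from h import *
im,d=grab_frame("scene")
cv2.imwrite("pics/crop.png",cv2.resize(im[170:310,180:380,::-1],None,fx=4,fy=4))
hsv=cv2.cvtColor(im,cv2.COLOR_RGB2HSV)
m=((hsv[...,0]<8)|(hsv[...,0]>172))&(hsv[...,1]>140)
z=np.zeros_like(m);z[225:280,245:292]=m[225:280,245:292]
P=pts("scene",d,z);P=P[P[:,2]>.07];c=P.mean(0);_,_,V=np.linalg.svd(P[:,:2]-c[:2],full_matrices=False)
t=(P[:,:2]-c[:2])@V[0];print("grip",len(P),c.round(4),V[0].round(3),t.min(),t.max(),P[:,2].min(),P[:,2].max())
for l in("ratchet_mid","hatch","stand","tray"):
  for r in outline_of("scene",l)[:3]:
    M=r["pixels"];Q=pts("scene",d,M);v,u=np.nonzero(M);print(l,round(r["p"],2),M.sum(),u.mean(),v.mean(),Q.min(0).round(3),Q.max(0).round(3))
    if l=="ratchet_mid" and abs(u.mean()-268)<20:
        t=(Q[:,:2]-c[:2])@V[0];print("along",np.percentile(t,[1,99]))
    if l=="hatch":
        c2=Q.mean(0);_,S,W=np.linalg.svd(Q-c2,full_matrices=False);print(c2,S,W)
    if l=="tray":
        print(cv2.minAreaRect(Q[:,:2].astype(np.float32)))
E
```

```text
grip 177 [0.6451 0.0934 0.0839] [0.895 0.445] -0.04757109747763872 0.03994146441681106 0.07285323247732589 0.09149313042711293
ratchet_mid 0.93 439 466.2892938496583 267.6856492027335 [0.205 0.352 0.002] [0.244 0.498 0.031]
ratchet_mid 0.82 390 269.0769230769231 248.25641025641025 [0.549 0.039 0.061] [0.682 0.115 0.099]
along [-0.10307447  0.03879874]
ratchet_mid 0.7 380 405.15526315789475 229.06842105263158 [ 0.178  0.204 -0.005] [0.438 0.316 0.213]
hatch 0.91 1471 320.61726716519377 236.4840244731475 [ 0.223  0.03  -0.005] [0.695 0.271 0.322]
[0.56040372 0.22266861 0.24859014] [4.00879277 2.42488255 0.43065456] [[ 0.6849496   0.39875547  0.6097853 ]
 [-0.70365874  0.14497545  0.69559076]
 [-0.18896672  0.90552537 -0.37988865]]
stand 0.57 24859 314.5838931574078 273.88474998994326 [ 0.235 -0.172 -0.005] [0.767 0.451 0.322]
tray 0.81 2814 215.05508173418622 175.78962331201137 [ 0.374 -0.437 -0.005] [0.702 0.113 0.497]
((0.5458288192749023, -0.15819299221038818), (0.5612798929214478, 0.30204734206199646), 81.57355499267578)
```

View pics/crop.png

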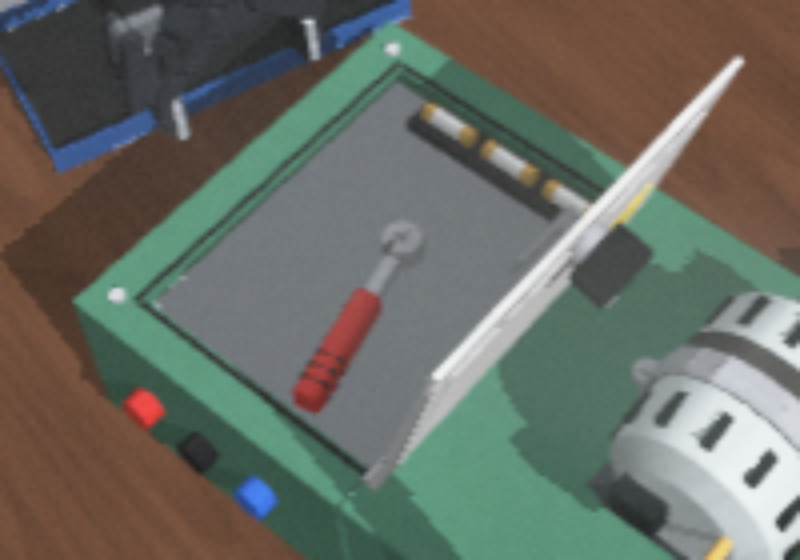

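The crop confirms the red ratchet: grip at about (267,258) in the scene picture, head towards the robot at (280,230). Moving above it, turned so that the fingers close across the grip.

Emit:
step_arm(rows=[[[0,0.9,0],[0,0,-7.1]],[[0,0.9,0],[0,0,-7.1]],[[0,0.9,0],[0,0,-7.1]],[[0,0.9,0],[0,0,-7.1]],[[0,0.9,0],[0,0,-7.1]],[[0,0.9,0],[0,0,-7.1]],[[0,0.9,0],[0,0,-7.1]],[[0,0.9,0],[0,0,-7.1]],[[0,0.9,0],[0,0,-6.8]],[[0,0,0],[0,0,0]],[[0,0,0],[0,0,0]]], fingers=6)

```text
clock: 2.07
position: [0.6249, 0.0812, 0.2312]
tcp_rot: [0.723, -3.057, 0.0]
force: [0.1, 0.2, 0.4]
grip_width: 0.06
```

```bash
python3 - <<'E'
from h import *
s=read_state();print(s["clock"],s["position"],s["tcp_rot"],s["joint_positions"])
im,d=save("wrist","w1")
for l in("ratchet_mid","bay_floor","hatch_hinge","tray_wide"):
  for r in pinpoint("wrist",l)[:2]: print(l,r["p"],w("wrist",r["xyz"]).round(4))
hsv=cv2.cvtColor(im,cv2.COLOR_RGB2HSV)
m=((hsv[...,0]<8)|(hsv[...,0]>172))&(hsv[...,1]>140)
P=pts("wrist",d,m);P=P[(P[:,2]>.075)&(P[:,2]<.11)];c=np.median(P,0);_,_,V=np.linalg.svd(P[:,:2]-P[:,:2].mean(0),full_matrices=False)
t=(P[:,:2]-c[:2])@V[0];q=(P[:,:2]-c[:2])@V[1];print(len(P),c,V,np.percentile(t,[1,99]),np.percentile(q,[1,99]),np.percentile(P[:,2],[5,95]))
# tray in scene (blue)
im,d=save("scene","s2");hsv=cv2.cvtColor(im,cv2.COLOR_RGB2HSV)
m=(hsv[...,0]>100)&(hsv[...,0]<125)&(hsv[...,1]>130)
P=pts("scene",d,m);P=P[(P[:,2]<.035)&(P[:,2]>-.01)&(abs(P[:,0]-.53)<.22)&(abs(P[:,1]+.29)<.2)]
print(len(P),cv2.minAreaRect(P[:,:2].astype(np.float32)))
for l in("tray","tray_wide"):
  for r in pinpoint("scene",l)[:1]: print(l,r["p"],w("scene",r["xyz"]).round(4))
E
```

```text
2.0667 [0.62493285 0.08123528 0.23124779] [ 7.23104571e-01 -3.05704237e+00  1.19500316e-04] [ 3.85661149e-01  3.93713146e-01  2.16521308e-02  4.89599393e-05
 -1.19893822e+00 -1.49193864e+00]
ratchet_mid 0.96 [0.6083 0.0788 0.0755]
bay_floor 0.73 [0.5857 0.0767 0.0631]
hatch_hinge 0.79 [0.5643 0.176  0.1248]
1579 [0.63497249 0.08681606 0.0846831 ] [[ 0.90572532  0.42386512]
 [-0.42386512  0.90572532]] [-0.03885798  0.04613513] [-0.00948606  0.00897048] [0.08200339 0.08590667]
417 ((0.525879979133606, -0.2969914376735687), (0.22711250185966492, 0.29770365357398987), 81.88250732421875)
tray 0.75 [ 0.5255 -0.3009 -0.0026]
tray_wide 0.62 [ 0.5311 -0.2731  0.0033]
```

View pics/w1.png

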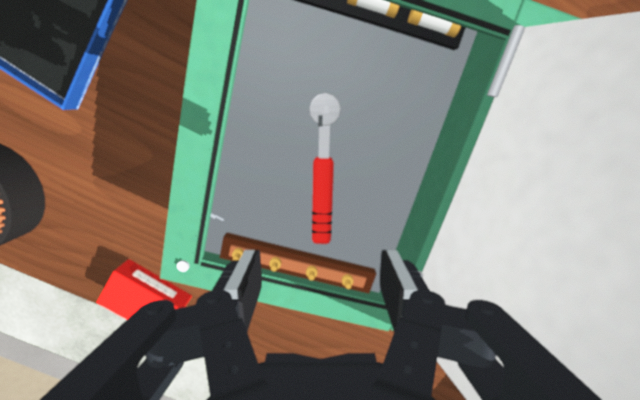

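The wrist view shows the ratchet along the column at about x 322, with the head at (325,108) and the grip end at (320,240); the fingers straddle that line. Shifting 10 mm back and descending.

Emit:
step_arm(rows=[[[-0.5,-0.2,-2.5],[0,0,-1.4]],[[-0.5,-0.2,-3],[0,0,0]],[[0,0,-3],[0,0,0]],[[0,0,-3],[0,0,0]],[[0,0,-2],[0,0,0]],[[0,0,-1.2],[0,0,0]],[[0,0,-0.8],[0,0,0]],[[0,0,-0.6],[0,0,0]],[[0,0,0],[0,0,0]]])

```text
clock: 3.22
position: [0.6147, 0.0769, 0.0695]
tcp_rot: [0.68, -3.066, 0.0]
force: [-1.1, -0.4, 0.2]
grip_width: 0.06
```

Emit:
step_arm(rows=[[[0,0,0],[0,0,0]],[[0,0,0],[0,0,0]],[[0,0,0],[0,0,0]],[[0,0,0],[0,0,0]],[[0,0,0],[0,0,0]],[[0,0,0],[0,0,0]]], fingers=0.5, force=50)

```text
clock: 3.72
position: [0.6158, 0.0773, 0.0717]
tcp_rot: [-0.68, 3.065, 0.0]
force: [-0.4, 0.8, 5.6]
grip_width: 0.0187
```

Emit:
step_arm(rows=[[[0,0,1],[0,0,0]],[[0,0,2.5],[0,0,0]],[[0,0,3],[0,0,0]],[[0,0,3],[0,0,0]],[[0,0,2],[0,0,0]],[[0,0,0.5],[0,0,0]],[[0,0,0],[0,0,0]]])

```text
clock: 4.3
position: [0.6153, 0.0772, 0.1917]
tcp_rot: [-0.679, 3.065, 0.001]
force: [0.0, -0.6, -2.5]
grip_width: 0.0184
```

Emit:
step_arm(rows=[[[-0.4,-1.7,0],[0,0,-1.5]],[[-0.8,-3,0],[0,0,-4]],[[-0.8,-3.5,0],[0,0,-4]],[[-0.8,-3.5,0],[0,0,-4]],[[-0.8,-3.5,0],[0,0,-4]],[[-0.8,-3.5,0],[0,0,-4]],[[-0.8,-3.5,0],[0,0,-4]],[[-0.8,-3.5,0],[0,0,-4]],[[-0.8,-3.5,0],[0,0,-3.5]],[[-0.7,-3,0],[0,0,0]],[[-0.4,-2,0],[0,0,0]],[[0,0,0],[0,0,0]]])

```text
clock: 5.3
position: [0.5329, -0.2684, 0.1873]
tcp_rot: [-0.228, -3.127, -0.001]
force: [0.5, 0.5, -1.2]
grip_width: 0.0187
```

```bash
python3 - <<'E'
from h import *
s=read_state();print(s["clock"],s["position"],s["joint_positions"],s["grip_width"])
im,d=save("wrist","w2")
for c in("wrist","side"):
  if c=="side": im,d=save("side","side2")
  for l in("ratchet_mid","tray","tray_wide"):
    for r in pinpoint(c,l)[:2]: print(c,l,r["p"],w(c,r["xyz"]).round(4))
E
```

```text
5.3 [ 0.53287205 -0.26838453  0.18728167] [-1.95478312e-01  3.73451427e-01 -1.24791889e-01 -1.13200547e-04
 -1.07843193e+00 -1.52085345e+00] 0.01866359092181217
wrist ratchet_mid 0.66 [ 0.5317 -0.2658  0.1899]
wrist tray 0.94 [ 5.253e-01 -2.940e-01  2.000e-04]
wrist tray_wide 0.7 [ 0.5296 -0.2614  0.0098]
side ratchet_mid 0.76 [0.2235 0.4283 0.0099]
side ratchet_mid 0.75 [0.2623 0.2379 0.0059]
side tray 0.77 [ 0.5205 -0.2931 -0.0011]
side tray_wide 0.59 [ 0.5341 -0.2693  0.0022]
```

View pics/w2.png

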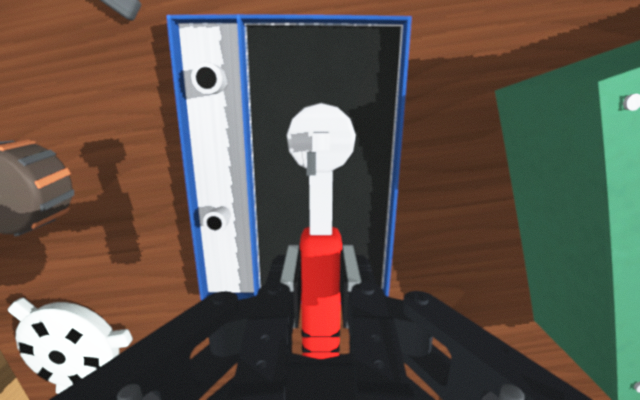

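The ratchet is held level over the wide part, with its head at (320,138) and the tray wide part spanning columns 245-400. Lowering.

Emit:
step_arm(rows=[[[0,0.2,-2.5],[0,0,0]],[[0,0.1,-3.5],[0,0,0]],[[0,0,-3.5],[0,0,0]],[[0,0,-3],[0,0,0]],[[0,0,-2],[0,0,0]],[[0,0,-1.3],[0,0,0]],[[0,0,-0.8],[0,0,0]],[[0,0,-0.3],[0,0,0]],[[0,0,-0.2],[0,0,0]],[[0,0,0],[0,0,0]],[[0,0,0],[0,0,0]]])

```text
clock: 6.62
position: [0.5368, -0.2621, 0.0205]
tcp_rot: [0.218, 3.132, -0.001]
force: [-0.1, 0.7, -1.6]
grip_width: 0.0185
```

Emit:
step_arm(rows=[[[0,0,-0.3],[0,0,0]],[[0,0,-0.3],[0,0,0]],[[0,0,-0.2],[0,0,0]],[[0,0,0],[0,0,0]],[[0,0,0],[0,0,0]]])

```text
clock: 7.03
position: [0.5358, -0.262, 0.0112]
tcp_rot: [-0.219, -3.134, -0.0]
force: [-0.9, -0.3, -2.2]
grip_width: 0.0183
```

Emit:
step_arm(rows=[[[0,0,-0.1],[0,0,0]],[[0,0,-0.1],[0,0,0]],[[0,0,0],[0,0,0]],[[0,0,0],[0,0,0]]])

```text
clock: 7.37
position: [0.5362, -0.2621, 0.0107]
tcp_rot: [0.218, 3.133, -0.001]
force: [-1.3, 0.6, 5.3]
grip_width: 0.0186
```

Contact with the tray floor; releasing and rising.

Emit:
step_arm(rows=[[[0,0,0],[0,0,0]],[[0,0,0],[0,0,0]],[[0,0,0],[0,0,0]],[[0,0,0],[0,0,0]]], fingers=4.5)

```text
clock: 7.7
position: [0.5361, -0.262, 0.0093]
tcp_rot: [0.219, 3.134, -0.0]
force: [0.1, 0.5, 0.1]
grip_width: 0.045
```

Emit:
step_arm(rows=[[[0,0,1],[0,0,0]],[[0,0,2],[0,0,0]],[[0,0,3],[0,0,0]],[[0,0,3.5],[0,0,0]],[[0,0,3.5],[0,0,0]],[[0,0,3.5],[0,0,0]],[[0,0,3.5],[0,0,0]],[[0,0,2],[0,0,0]],[[0,0,0],[0,0,0]]])

```text
clock: 8.45
position: [0.5385, -0.2631, 0.2366]
tcp_rot: [0.217, 3.122, -0.005]
force: [0.5, -0.7, 0.4]
grip_width: 0.045
```

```bash
python3 - <<'E'
from h import *
s=read_state();print(s["clock"],s["position"],s["joint_positions"],s["grip_width"])
im,d=save("wrist","w3")
for l in("ratchet_mid","tray_wide"):
    for r in pinpoint("wrist",l)[:2]: print(l,r["p"],w("wrist",r["xyz"]).round(4))
for c in("scene","side"):
  save(c,c+"3")
  for l in("hatch_edge","hatch_hinge","knob_grip"):
    for r in pinpoint(c,l)[:1]: print(c,l,r["p"],w(c,r["xyz"]).round(4))
E
python3 -c "
import cv2
cv2.imwrite('pics/c3.png',cv2.vconcat([cv2.resize(cv2.imread('pics/w3.png'),(480,300)),cv2.resize(cv2.imread('pics/side3.png')[100:300,120:440],(480,300))]))"
```

```text
8.45 [ 0.53850474 -0.2630991   0.23656279] [-0.18349856  0.33124348 -0.06009987  0.00226913 -1.16700375 -1.5269642 ] 0.04500608260546752
ratchet_mid 0.88 [ 0.5296 -0.2566  0.0081]
tray_wide 0.8 [ 0.5203 -0.2629 -0.0019]
scene hatch_hinge 0.74 [0.57   0.178  0.1268]
scene knob_grip 0.59 [0.5581 0.2561 0.2747]
side hatch_edge 0.79 [0.5548 0.2409 0.3209]
side hatch_hinge 0.85 [0.5639 0.1754 0.1234]
side knob_grip 0.48 [0.5509 0.2569 0.2704]
```

View pics/c3.png

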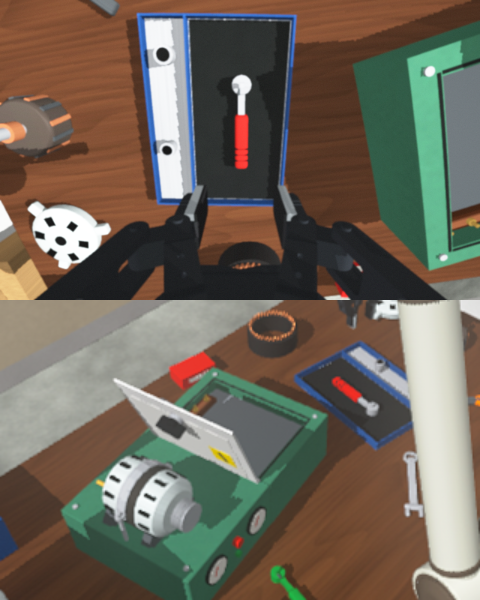

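The ratchet lies in the wide part: (240,125) in the upper view, and seen again in the side view below. Next I close the hatch: rise, turn the tool half round so joint 6 has room for the knob turn, and go over to the left side of the hatch.

Emit:
step_arm(rows=[[[-0.2,1,3.3],[0,0,6.7]],[[-0.2,1.8,3.3],[0,0,6.7]],[[-0.2,1.8,3.3],[0,0,6.7]],[[-0.2,1.8,3.3],[0,0,6.7]],[[-0.2,1.8,3.3],[0,0,6.7]],[[-0.2,1.8,0],[0,0,6.7]],[[-0.2,1.8,0],[0,0,6.7]],[[-0.2,1.8,0],[0,0,6.7]],[[-0.2,1.8,0],[0,0,6.7]],[[-0.2,1.8,0],[0,0,6.7]],[[-0.2,1.8,0],[0,0,6.7]],[[-0.2,1.8,0],[0,0,6.7]]], fingers=0, force=30)

```text
clock: 10.0
position: [0.5117, -0.0531, 0.3942]
tcp_rot: [1.863, -2.53, -0.0]
force: [0.4, -0.3, -0.2]
grip_width: 0.0001
```

Emit:
step_arm(rows=[[[-0.2,1.8,0],[0,0,6.7]],[[-0.2,1.8,0],[0,0,6.7]],[[-0.2,1.8,0],[0,0,6.7]],[[-0.2,1.8,0],[0,0,6.7]],[[-0.2,1.8,0],[0,0,6.7]],[[-0.2,1.8,0],[0,0,6.7]],[[-0.2,1.8,0],[0,0,6.7]],[[-0.2,1.8,0],[0,0,6.7]],[[-0.2,1.8,0],[0,0,6.7]],[[-0.2,1.8,0],[0,0,6.7]],[[-0.2,1.8,0],[0,0,6.7]],[[-0.2,1.8,0],[0,0,6.7]]])

```text
clock: 11.0
position: [0.4877, 0.1629, 0.3942]
tcp_rot: [3.055, -0.73, -0.0]
force: [-0.6, -0.0, -0.2]
grip_width: -0.0001
```

Emit:
step_arm(rows=[[[-0.3,1.8,0],[0,0,6.7]],[[-0.3,1.8,0],[0,0,6.7]],[[-0.3,1.8,0],[0,0,6.7]],[[-0.3,1.8,0],[0,0,6.7]],[[-0.3,1.8,0],[0,0,6.7]],[[-0.3,1.7,0],[0,0,5.7]],[[0,0,0],[0,0,0]],[[0,0,0],[0,0,0]]])

```text
clock: 11.67
position: [0.4698, 0.2695, 0.3938]
tcp_rot: [3.124, 0.328, -0.001]
force: [0.8, 0.4, 0.4]
grip_width: 0.0
```

```bash
python3 - <<'E'
from h import *
from scipy.spatial.transform import Rotation as R
s=read_state();print(s["clock"],s["position"],s["tcp_rot"],s["joint_positions"],s["force"])
print(R.from_rotvec(s["tcp_rot"]).as_matrix().round(3))
im,d=save("scene","s4");save("side","side4")
print(pinpoint("side","hatch_edge")[:1])
r=outline_of("scene","hatch")[:1]
for q in r:
  Q=pts("scene",d,cv2.erode(q["pixels"].astype(np.uint8),np.ones((3,3)))>0);Q=Q[Q[:,2]>.13]
  for _ in range(4):
    c=np.median(Q,0);_,S,V=np.linalg.svd(Q-c,full_matrices=False);Q=Q[abs((Q-c)@V[2])<.01]
  print(len(Q),c,V[2],"yaw",np.degrees(np.arctan2(-V[2][0],V[2][1])))
E
```

```text
11.6667 [0.4697885  0.26953246 0.39380556] [ 3.12360523e+00  3.28091509e-01 -1.30692590e-03] [ 8.20415093e-01  1.72251783e-01  1.11416499e-01  6.04539437e-05
 -1.51111640e+00  9.59682446e-01] [0.79983932 0.42535002 0.36971587]
[[ 0.978  0.208 -0.001]
 [ 0.208 -0.978 -0.001]
 [-0.001  0.001 -1.   ]]
[]
723 [0.58185514 0.23579204 0.28478672] [-0.1737715   0.94248025 -0.28554238] yaw 10.446689537403003
```

View pics/side4.png

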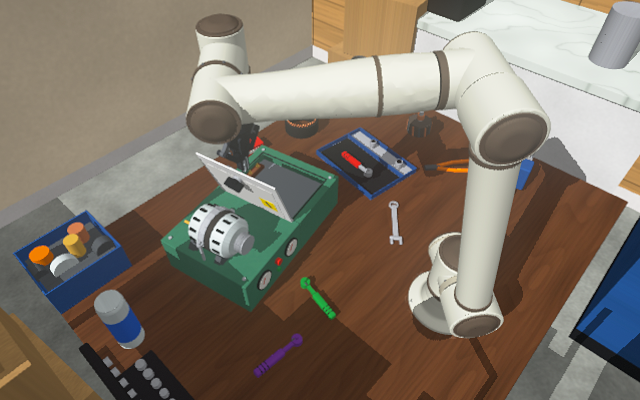

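```bash
python3 - <<'E'
from h import *
for n,P in dict(tcp=[.4698,.2695,.394],edgemid=[.555,.241,.32],hinge=[.567,.178,.125],nearedge=[.555-.127,.241-.027,.32],faredge=[.555+.127,.241+.027,.32],base=[0,0,0]).items(): print(n,px("side",P),px("scene",P))
E
python3 -c "
import cv2
a=cv2.imread('pics/side4.png')[90:240,150:330];b=cv2.imread('pics/s4.png')[130:310,220:420]
cv2.imwrite('pics/c4.png',cv2.vconcat([cv2.resize(a,(360,300)),cv2.resize(b,(360,300))]))"
```

```text
tcp [243.14648026 168.58173425] [371.43437413 185.31196631]
edgemid [233.51423751 168.63873316] [329.12493126 220.68119935]
hinge [256.38328766 203.75729895] [307.38315336 253.74327662]
nearedge [274.88899036 186.85411893] [364.36942339 183.02828257]
faredge [195.24782072 151.7922812 ] [288.82724728 263.77285656]
base [443.78851464 300.44299489] [404.98286424 145.42164698]
```

View pics/c4.png

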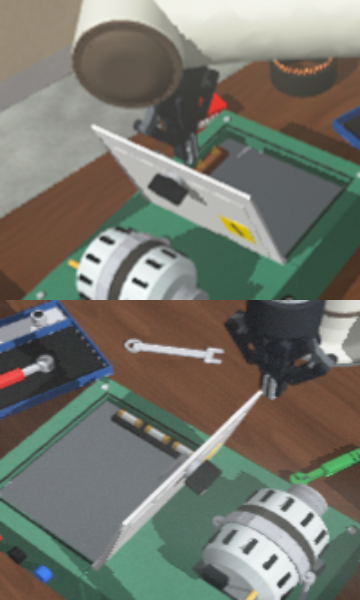

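The tip is left of the hatch and above its edge, which matches the projections (side pixel (243,169), scene pixel (371,185)). Lowering behind the panel and pushing to the right.

Emit:
step_arm(rows=[[[0,0,-2],[0,0,0]],[[0,0,-3],[0,0,0]],[[0,0,-3],[0,0,0]],[[0,0,-2.5],[0,0,0]],[[0,0,-0.9],[0,0,0]],[[0,0,0],[0,0,0]]])

```text
clock: 12.37
position: [0.4693, 0.2677, 0.2782]
tcp_rot: [3.122, 0.326, -0.006]
force: [-0.2, -0.5, 0.0]
grip_width: 0.0001
```

Emit:
step_arm(rows=[[[0.2,-1,0],[0,0,0]],[[0.2,-1,0],[0,0,0]],[[0.2,-1,0],[0,0,0]],[[0.2,-1,0],[0,0,0]],[[0.2,-1,0],[0,0,0]],[[0.2,-1,0],[0,0,0]],[[0,0,0],[0,0,0]]])

```text
clock: 12.95
position: [0.484, 0.2084, 0.2892]
tcp_rot: [-3.12, -0.329, -0.018]
force: [-9.5, 0.3, 23.4]
grip_width: -0.0002
```

The linkage catches on the panel edge (23 N upwards). Raising so that only the finger tip pushes.

Emit:
step_arm(rows=[[[0,0,1],[0,0,0]],[[0,0,1],[0,0,0]],[[0,0,1],[0,0,0]],[[0,0,0],[0,0,0]]])

```text
clock: 13.28
position: [0.4831, 0.2089, 0.3129]
tcp_rot: [-3.123, -0.328, -0.006]
force: [-0.3, 0.0, 1.1]
grip_width: -0.0003
```

```bash
python3 - <<'E'
from h import *
s=read_state();print(s["clock"],s["position"],s["tcp_rot"],s["force"],s["wrist_torque"])
for c in ("scene","side"):
  save(c,c+"5")
  for l in ("hatch_edge","knob_grip"):
    for r in pinpoint(c,l)[:1]: print(c,l,r["p"],w(c,r["xyz"]).round(4))
E
python3 -c "
import cv2
a=cv2.imread('pics/side5.png')[90:240,150:330];b=cv2.imread('pics/scene5.png')[130:310,220:420]
cv2.imwrite('pics/c5.png',cv2.vconcat([cv2.resize(a,(360,300)),cv2.resize(b,(360,300))]))"
```

```text
13.2833 [0.48307283 0.20894853 0.31290908] [-3.12293008 -0.32778554 -0.00649623] [-0.34081661  0.0288919   1.10744731] [ 0.01987837 -0.02044519  0.00437833]
scene hatch_edge 0.71 [0.559  0.2082 0.3246]
scene knob_grip 0.62 [0.5603 0.2289 0.2858]
side hatch_edge 0.94 [0.561  0.2051 0.3282]
side knob_grip 0.76 [0.5575 0.2257 0.2819]
```

View pics/c5.png

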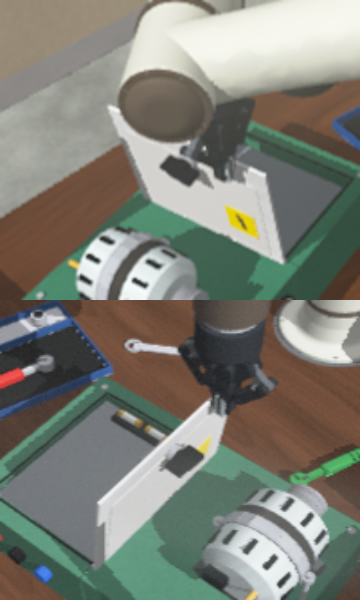

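Only the fingertip is touching now, at about (215,405) in the lower view, and the panel stands almost vertical. Continuing along the arc.

Emit:
step_arm(rows=[[[0.23,-1.1,0],[0,0,0]],[[0.23,-1.1,0],[0,0,0]],[[0.23,-1.1,0],[0,0,0]],[[0.25,-1.2,-0.1],[0,0,0]],[[0.25,-1.2,-0.1],[0,0,0]],[[0.25,-1.2,-0.1],[0,0,0]],[[0.25,-1.2,-0.1],[0,0,0]],[[0,0,0],[0,0,0]]])

```text
clock: 14.25
position: [0.4986, 0.1251, 0.3056]
tcp_rot: [3.123, 0.324, -0.004]
force: [-0.8, 0.5, 0.8]
grip_width: -0.0
```

Emit:
step_arm(rows=[[[0.24,-1.1,-0.5],[0,0,0]],[[0.24,-1.1,-0.5],[0,0,0]],[[0.24,-1.1,-0.5],[0,0,0]],[[0.24,-1.1,-0.5],[0,0,0]],[[0.2,-1,-0.8],[0,0,0]],[[0.2,-1,-0.8],[0,0,0]],[[0.2,-1,-0.8],[0,0,0]],[[0.2,-1,-0.8],[0,0,0]],[[0,0,0],[0,0,0]]])

```text
clock: 15.0
position: [0.5153, 0.042, 0.2516]
tcp_rot: [3.124, 0.325, -0.008]
force: [0.1, 0.8, -0.1]
grip_width: 0.0005
```

Emit:
step_arm(rows=[[[0.15,-0.7,-0.8],[0,0,0]],[[0.15,-0.7,-0.8],[0,0,0]],[[0.15,-0.7,-0.8],[0,0,0]],[[0.15,-0.7,-0.8],[0,0,0]],[[0.06,-0.3,-0.9],[0,0,0]],[[0.06,-0.3,-0.9],[0,0,0]],[[0.06,-0.3,-0.9],[0,0,0]],[[0.06,-0.3,-0.9],[0,0,0]],[[0.06,-0.3,-0.9],[0,0,0]],[[0,0,0],[0,0,0]]])

```text
clock: 15.83
position: [0.5242, 0.0004, 0.1749]
tcp_rot: [3.124, 0.327, -0.007]
force: [0.1, 0.1, -0.1]
grip_width: 0.0
```

```bash
python3 - <<'E'
from h import *
s=read_state();print(s["clock"],s["position"],s["tcp_rot"],s["force"])
for c in ("scene","side"):
  save(c,c+"6")
  for l in ("hatch_edge","knob_grip"):
    for r in pinpoint(c,l)[:1]:
      P=w(c,r["xyz"]);h=P-[.567,.1775,.125];print(c,l,round(r["p"],2),P.round(4),"ang",np.arctan2(h[2],-(h[:2]@[-.208,.978])).round(3))
E
```

```text
15.8333 [5.24179367e-01 4.31260853e-04 1.74879074e-01] [ 3.12423049  0.32710092 -0.00697295] [ 0.13637711  0.10373376 -0.12946932]
scene hatch_edge 0.91 [ 0.6035 -0.0211  0.1656] ang 0.199
scene knob_grip 0.63 [0.6013 0.0238 0.1877] ang 0.379
side hatch_edge 0.97 [ 0.6059 -0.0239  0.1416] ang 0.081
side knob_grip 0.45 [0.5985 0.0168 0.1629] ang 0.228
```

Emit:
step_arm(rows=[[[0,0,-0.8],[0,0,0]],[[0,0,-0.8],[0,0,0]],[[0,0,-0.8],[0,0,0]],[[0,0,-0.8],[0,0,0]],[[0,0,-0.6],[0,0,0]],[[0,0,-0.4],[0,0,0]],[[0,0,-0.3],[0,0,0]],[[0,0,0],[0,0,0]]])

```text
clock: 16.8
position: [0.5254, 0.001, 0.1317]
tcp_rot: [3.124, 0.328, -0.001]
force: [-1.1, -0.2, 0.4]
grip_width: -0.0002
```

Emit:
step_arm(rows=[[[0,0,-0.1],[0,0,0]],[[0,0,-0.1],[0,0,0]],[[0,0,-0.1],[0,0,0]],[[0,0,0],[0,0,0]]])

```text
clock: 17.13
position: [0.5258, 0.0011, 0.1311]
tcp_rot: [3.124, 0.329, 0.002]
force: [-3.3, 1.3, 7.0]
grip_width: 0.0
```

Emit:
step_arm(rows=[[[0,0,-0.2],[0,0,0]],[[0,0,-0.2],[0,0,0]],[[0,0,0],[0,0,0]],[[0,0,0],[0,0,0]]])

```text
clock: 17.47
position: [0.5259, 0.001, 0.1309]
tcp_rot: [3.123, 0.332, 0.004]
force: [-11.0, 2.7, 27.8]
grip_width: 0.0
```

Emit:
step_arm(rows=[[[0,0,1],[0,0,0]],[[-0.5,-0.1,3],[0,0,0]],[[-0.5,-0.1,4],[0,0,0]],[[-0.5,-0.1,4],[0,0,0]],[[-0.5,-0.1,3],[0,0,0]],[[0,0,0],[0,0,0]],[[0,0,0],[0,0,0]]], fingers=4.5)

```text
clock: 18.05
position: [0.5061, -0.0027, 0.2777]
tcp_rot: [-3.123, -0.328, -0.009]
force: [-0.3, 0.2, -1.0]
grip_width: 0.0452
```

```bash
python3 - <<'E'
from h import *
s=read_state();print(s["clock"],s["position"],s["tcp_rot"],s["joint_positions"][5])
for c in ("wrist","scene","side"):
  im,d=save(c,c+"7")
  for l in ("hatch_edge","knob_grip","hatch_hinge"):
    for r in pinpoint(c,l)[:1]: print(c,l,round(r["p"],2),w(c,r["xyz"]).round(4))
  if c=="wrist":
    m=(cv2.cvtColor(im,cv2.COLOR_RGB2HSV)[...,2]<110)
    Q=pts(c,d,m);k=(abs(Q[:,2]-.162)<.006)&(np.hypot(Q[:,0]-.598,Q[:,1]-.018)<.06);Q=Q[k]
    if len(Q)>20: print("wing",len(Q),np.median(Q[:,2]),cv2.minAreaRect(Q[:,:2].astype(np.float32)))
    m=(im.min(2)>150);Q=pts(c,d,m);Q=Q[abs(Q[:,2]-.13)<.02];
    A=np.c_[Q[:,:2],np.ones(len(Q))];co=np.linalg.lstsq(A,Q[:,2],rcond=None)[0];print("panel",len(Q),co, np.median(Q[:,2]),"tilt along -uy",-(co[:2]@[-.208,.978]))
E
```

```text
18.05 [ 0.50613588 -0.00270184  0.27773783] [-3.12296142 -0.32811301 -0.00906206] 1.4644648225721115
wrist hatch_edge 0.65 [ 0.6055 -0.0249  0.1231]
wrist knob_grip 0.72 [ 0.5651  0.1745 -0.0047]
wrist hatch_hinge 0.56 [0.5629 0.1758 0.119 ]
wing 651 0.159648189351264 ((0.5981669425964355, 0.013991818763315678), (0.009994897060096264, 0.04797379672527313), 88.6559066772461)
panel 45297 [-0.00783153 -0.0021849   0.13136391] 0.12680644338164732 tilt along -uy 0.0005078742602216942
scene hatch_edge 0.68 [ 0.6056 -0.0257  0.1287]
scene knob_grip 0.72 [0.5655 0.1787 0.1271]
scene hatch_hinge 0.9 [0.5656 0.1743 0.1274]
side hatch_edge 0.6 [ 0.6081 -0.0254  0.1293]
side knob_grip 0.57 [0.599  0.0126 0.15  ]
side hatch_hinge 0.97 [0.5682 0.1793 0.1234]
```

View pics/wrist7.png

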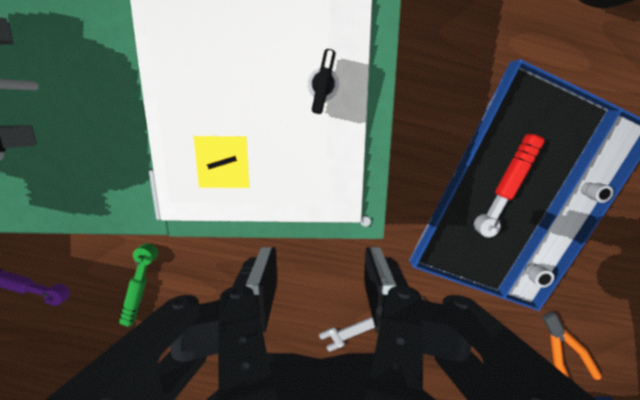

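The hatch is fully shut (fitted panel tilt 0.0005 rad). The wing knob is at (323,82) in the wrist view, turned about 0.23 rad with its white line at the far end. Going over the knob, aligned with the wing.

Emit:
step_arm(rows=[[[1.5,0.3,0],[0,0,-6.5]],[[2,0.4,0],[0,0,-6.5]],[[2.3,0.4,0],[0,0,0]],[[2.3,0.4,0],[0,0,0]],[[1.2,0.2,-1],[0,0,0]],[[0,0,-3],[0,0,0]],[[0,0,-3.5],[0,0,0]],[[0,0,-3],[0,0,0]],[[0,0,0],[0,0,0]]])

```text
clock: 19.4
position: [0.5942, 0.0135, 0.1632]
tcp_rot: [3.14, -0.03, -0.022]
force: [-1.3, -0.0, -0.1]
grip_width: 0.0447
```

```bash
python3 - <<'E'
from h import *
s=read_state();print(s["clock"],s["position"],s["tcp_rot"],s["joint_positions"][5],s["force"])
c="wrist";im,d=save(c,c+"8")
Q=pts(c,d,im.max(2)<110);k=(abs(Q[:,2]-.160)<.007)&(np.hypot(Q[:,0]-.599,Q[:,1]-.015)<.03);Q=Q[k]
print("wing",len(Q),cv2.minAreaRect(Q[:,:2].astype(np.float32)) if len(Q)>5 else 0)
E
```

```text
19.4 [0.59416465 0.01346732 0.16321538] [ 3.13952742 -0.02973866 -0.02203795] 1.2596839296158113 [-1.29002022 -0.0318138  -0.09810071]
wing 523 ((0.6039497256278992, 0.014789849519729614), (0.04855019971728325, 0.018561501055955887), 11.566166877746582)
```

View pics/wrist8.png

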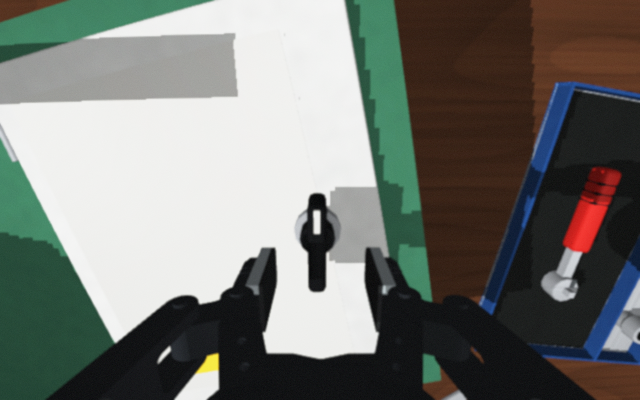

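The wing is centred between the fingers (column 317) and lined up with them. Lowering and closing lightly.

Emit:
step_arm(rows=[[[0.3,0.1,-0.8],[0,0,0]],[[0.2,0,-0.8],[0,0,0]],[[0,0,-0.7],[0,0,0]],[[0,0,0],[0,0,0]],[[0,0,0],[0,0,0]]])

```text
clock: 19.87
position: [0.6036, 0.015, 0.1476]
tcp_rot: [-3.141, 0.027, -0.0]
force: [0.6, 0.5, -0.3]
grip_width: 0.045
```

Emit:
step_arm(rows=[[[0,0,0],[0,0,0]],[[0,0,0],[0,0,0]],[[0,0,0],[0,0,0]],[[0,0,0],[0,0,0]],[[0,0,0],[0,0,0]]], fingers=0.4, force=25)

```text
clock: 20.28
position: [0.6038, 0.0151, 0.1481]
tcp_rot: [-3.141, 0.027, -0.002]
force: [-0.7, 1.1, 2.8]
grip_width: 0.0172
```

Emit:
step_arm(rows=[[[0,0,0],[0,0,0]],[[0,0,0],[0,0,0]],[[0,0,0],[0,0,0]]])

```text
clock: 20.53
position: [0.6039, 0.0151, 0.1481]
tcp_rot: [-3.141, 0.027, -0.002]
force: [-0.5, 1.3, 5.3]
grip_width: 0.0174
```

The fingers stopped at 17 mm, which is the hub below the bar rather than the 10 mm bar. Opening, raising 5 mm and closing again.

Emit:
step_arm(rows=[[[0,0,0.3],[0,0,0]],[[0,0,0.2],[0,0,0]],[[0,0,0],[0,0,0]]], fingers=3)

```text
clock: 20.78
position: [0.6035, 0.0149, 0.1522]
tcp_rot: [-3.141, 0.028, 0.0]
force: [0.4, 1.1, 1.2]
grip_width: 0.0302
```

Emit:
step_arm(rows=[[[0,0,0],[0,0,0]],[[0,0,0],[0,0,0]],[[0,0,0],[0,0,0]],[[0,0,0],[0,0,0]],[[0,0,0],[0,0,0]]], fingers=0.4, force=25)

```text
clock: 21.2
position: [0.6033, 0.0151, 0.152]
tcp_rot: [-3.141, 0.028, 0.001]
force: [-0.6, 0.7, 0.3]
grip_width: 0.0093
```

Now on the bar (9.3 mm). Turning clockwise.

Emit:
step_arm(rows=[[[0,0,0],[0,0,-5]],[[0,0,0],[0,0,-5]],[[0,0,0],[0,0,-5]],[[0,0,0],[0,0,-5]],[[0,0,0],[0,0,-5]],[[0,0,0],[0,0,-5]],[[0,0,0],[0,0,0]]], force=40)

```text
clock: 21.78
position: [0.6028, 0.0137, 0.1521]
tcp_rot: [3.024, -0.841, -0.002]
force: [-0.3, -4.5, -1.8]
grip_width: 0.0084
```

Emit:
step_arm(rows=[[[0,0,0],[0,0,-5]],[[0,0,0],[0,0,-5]],[[0,0,0],[0,0,-5]],[[0,0,0],[0,0,-5]],[[0,0,0],[0,0,-5]],[[0,0,0],[0,0,-5]],[[0,0,0],[0,0,-5]],[[0,0,0],[0,0,-5]],[[0,0,0],[0,0,-5]],[[0,0,0],[0,0,-3]],[[0,0,0],[0,0,0]]])

```text
clock: 22.7
position: [0.6008, 0.0124, 0.1521]
tcp_rot: [2.419, -1.993, -0.004]
force: [-4.3, -7.4, 2.4]
grip_width: 0.009
```

```bash
python3 - <<'E'
from h import *
from scipy.spatial.transform import Rotation as R
s=read_state();print(s["clock"],s["position"],s["joint_positions"][5],s["force"],s["wrist_torque"],s["grip_width"])
y=R.from_rotvec(s["tcp_rot"]).as_matrix()[:,1];print(np.degrees(np.arctan2(y[1],y[0])))
E
```

```text
22.7 [0.60084892 0.01236006 0.15205484] -0.09956586398824646 [-4.27597512 -7.38089521  2.42779508] [-2.23220782  1.25809215  0.06600315] 0.008995745468866055
-168.9670287843193
```

Emit:
step_arm(rows=[[[0,0,0],[0,0,-3]],[[0,0,0],[0,0,-2]],[[0,0,0],[0,0,0]],[[0,0,0],[0,0,0]]])

```text
clock: 23.03
position: [0.6008, 0.0124, 0.1521]
tcp_rot: [2.335, -2.089, -0.003]
force: [-4.9, -7.2, 2.1]
grip_width: 0.0088
```

Emit:
step_arm(rows=[[[0,0,0],[0,0,0]],[[0,0,0],[0,0,0]],[[0,0,0],[0,0,0]],[[0,0,0],[0,0,0]]], fingers=4.5)

```text
clock: 23.37
position: [0.604, 0.0155, 0.1525]
tcp_rot: [-2.335, 2.1, -0.001]
force: [0.0, 0.1, -0.8]
grip_width: 0.045
```

Emit:
step_arm(rows=[[[0,0,1],[0,0,0]],[[0,0,2.5],[0,0,0]],[[-1,0,3],[0,0,0]],[[-2,0,3],[0,0,0]],[[-2,0,3],[0,0,0]],[[-2,0,2],[0,0,0]],[[0,0,0],[0,0,0]],[[0,0,0],[0,0,0]]])

```text
clock: 24.03
position: [0.5336, 0.0154, 0.3001]
tcp_rot: [-2.332, 2.098, -0.004]
force: [-0.7, 0.8, -0.4]
grip_width: 0.0448
```

```bash
python3 - <<'E'
from h import *
s=read_state();print(s["clock"],s["position"],s["force"])
c="wrist";im,d=save(c,"w9")
Q=pts(c,d,im.max(2)<110);k=(abs(Q[:,2]-.160)<.006)&(np.hypot(Q[:,0]-.600,Q[:,1]-.015)<.04);Q=Q[k]
print("wing",len(Q),cv2.minAreaRect(Q[:,:2].astype(np.float32)) if len(Q)>5 else 0)
Q=pts(c,d,im.min(2)>150);Q=Q[(abs(Q[:,2]-.13)<.02)&(np.hypot(Q[:,0]-.58,Q[:,1]-.09)<.15)]
A=np.c_[Q[:,:2],np.ones(len(Q))];co=np.linalg.lstsq(A,Q[:,2],rcond=None)[0];print("tilt",-(co[:2]@[-.208,.978]),len(Q))
save("scene","s9")
for l in("ratchet_mid","hatch_edge"):
  for r in pinpoint("scene",l)[:3]: print(l,r["p"],w("scene",r["xyz"]).round(3))
E
python3 -c "
import cv2
cv2.imwrite('pics/c9.png',cv2.vconcat([cv2.resize(cv2.imread('pics/w9.png'),(480,300)),cv2.resize(cv2.imread('pics/s9.png')[110:310,120:440],(480,300))]))"
```

```text
24.0333 [0.53359244 0.01542485 0.3001327 ] [-0.658173    0.75492139 -0.41957049]
wing 495 ((0.5998837947845459, 0.013652842491865158), (0.010286100208759308, 0.04758855700492859), 11.032268524169922)
tilt -0.0009075012974203501 32076
ratchet_mid 0.89 [ 0.534 -0.264  0.015]
ratchet_mid 0.57 [0.225 0.427 0.01 ]
ratchet_mid 0.56 [0.265 0.236 0.011]
hatch_edge 0.89 [ 0.604 -0.025  0.127]
```

View pics/c9.png

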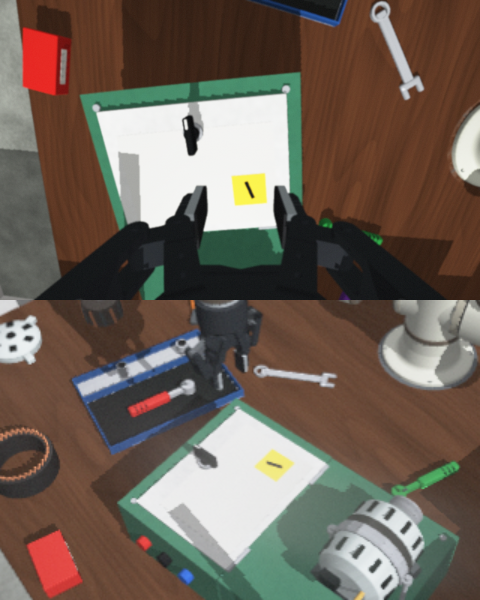

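```bash
python3 -c "
from workcell import *
print(finish_job())"
```

```text
the job is handed in; nothing more can be done
None
```

I handed the job in at about 24 s on the robot clock. The ratchet is in the tray, the hatch is shut and the wing knob is turned to its stop; `finish_job()` gave no verdict.

- **Ratchet:** I took the red ratchet out of the bay, laid it in the middle of the tray's wide part with light floor contact, and let it go. The last scene picture put it at (0.534, -0.264), about 3 mm from the estimated centre of the wide part. Height readings differed: 0.015 m there and 0.008 m in an earlier wrist picture. Both are about right for the ratchet lying flat, given the 4 mm accuracy.
- **Hatch:** I swung it shut and pressed it to its stop. The panel fitted from the last wrist picture is level to within 0.001 rad.
- **Knob:** I turned it clockwise until the wing lay across the hinge line. It measured about 91° from the hinge line, so close to 1.57 rad. The tongue cannot be seen, so its position behind the frame edge rests on that angle.
- **Set-backs:** While swinging the hatch, the gripper linkage caught on the panel edge with about 23 N, so I raised the arm. My first close on the knob landed on its hub at 17 mm, so I gripped again 5 mm higher on the bar.
- **Knob position readings:** The trained network's `knob_grip` points on the shut hatch were wrong in the wrist and scene views. I used the depth fit of the wing instead.

The arm finished about 0.3 m above the bench, touching nothing. The other things on the bench that I could see in the last pictures looked undisturbed.

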